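# Clear and shut the ratcheting tackle-box drawer

## Task

Close up the tackle box: lift the glass tumbler out of the open drawer and set it down gently, upright, wholly on the round cork coaster, flip the ratchet pawl's lever back so its nose is well clear of the drawer's rack and leave it there, and push the drawer fully home until it seats at its detent. Keep the tumbler upright all along, and leave the bottle, the car chassis, the scoop and the brick separator where they are.

Things in the scene. Friction and masses are not known exactly. Their poses are not given: they have to be found in the camera images.
- tackle_box: Grey plastic tackle box, fixed to the counter, 200 deep x 260 wide x 130 mm high (x, y, z). Origin: centre of its underside; its x axis points from front to back (the front faces -x), y along its width, z up. A shut swing-door compartment takes the lower 66 mm of the front; above it is the drawer; the flat top is at 130 mm. The front edge of the top (x = -100 mm) stops anything in the drawer taller than about 45 mm from going in.
- drawer (a joint): How far the drawer is out, m: 0 = fully home, grows as it comes out along the box's -x; at most 0.13. It starts 0.095 to 0.125 out. Sliding friction about 1 N. The detent is felt as a hump of about 5 to 6 N when pushing from 0.014 to 0.006; past that it pulls the drawer to 0. While the pawl is engaged the drawer stops dead at about 0.085.
- drawer_front (a point): Centre of the drawer front's outer face, with the box's axes (it moves with the drawer). The front is a plain flat panel 240 wide, 53 mm high (68 to 121 mm above the counter) and 12 mm thick, without a handle. The drawer tray behind it is 206 mm wide and 176 mm long inside, floor 76 mm and wall tops 112 mm above the counter; a toothed steel rack runs along its +y side, tops at 120 mm.
- pawl (a joint): Angle of the ratchet pawl, rad: 0 = engaged (nose down in the rack, lever leaning 0.5 rad forward), grows as the lever is pushed towards the box's back (+x); the nose clears the rack above about 0.4; stop at 1.1 (lever leaning 0.6 rad back). It stays where it is left; about 1.5 N at the lever's tip moves it. Starts 0 to 0.1.
- pawl_tip (a point): Top end of the pawl's steel lever, a flat paddle 60 mm long from its pivot, 20 mm wide (along the box's y) and 8 mm thick. The pivot is an axis along the box's y at (-85, 100, 145) mm in the box's frame, in a bracket that rises to 152 mm; the nose reaches 33 mm forward of the pivot and 37 mm below it when engaged.
- tumbler_center (a point): Centre, half-way up, of the clear glass tumbler of clear bricks, which starts standing in the drawer: 90 mm high, 50 mm diameter at the foot, 60 mm at the rim, about 0.17 to 0.34 kg. z axis up along the tumbler.
- coaster: Round cork coaster, 110 mm diameter, 5 mm thick, fixed. Origin: centre of its underside.
- bottle: Bystander: white bottle with black cap, standing, 52 mm diameter, 160 mm high, loose. Origin: centre of its underside.
- chassis: Bystander: blue model car chassis on four free-spinning black wheels, 130 long (x) x 70 wide x 40 mm high, loose. Origin: centre at counter level.
- scoop: Bystander: translucent green scoop lying on the counter, 170 long (x, bowl to +x) x 60 wide x 32 mm high, loose. Origin: at counter level, near its middle.
- separator: Bystander: orange brick separator lying flat on top of the tackle box, 110 long (x) x 32 wide x 10 mm thick, loose. Origin: centre of its underside.
Things that resemble listed ones, but are neither listed nor needed, are in the scene too. Of the things shaped like the part that bears tumbler_center, the clear glass one is meant. Several things have the shape of the coaster; the one meant has the colours described above.

How it is judged:
By the outcome, as a careful person would: the job done as asked, in the order asked, and still so for the second after the job is handed in, with the robot touching nothing.
It also fails if it takes over 69 s, if anything falls off the work surface, if the arm or the gripper's body presses on something with over 40 N, if the wrist force passes 120 N, or if a joint passes its speed limit or range.

## Robot

A 6-joint arm with a two-finger parallel gripper is mounted at the origin on the work surface. World frame = base frame: x ahead of the robot, y to its left, z up, the work surface at z = 0. Lengths are in m, angles in rad, forces in N, time in s.
With the tool pointing down it reaches from about 0.25 to 0.8 m from the base axis. Payload 3.9 kg.
Tool frame: the origin (TCP) lies at the very end of the fingers, on their centre line; the grasp point (between the pads) lies 19 mm behind it; z points along the fingers, y is the direction in which the jaws open and shut (so a half turn about z gives the same grasp; the last joint's range is limited). The gripper opens to 85 mm and grips with 20 to 120 N. Pads are 22 mm wide; open, the fingers measure 114 mm over their backs; the gripper's body (76 mm by 85 mm) begins 54 mm behind the grasp point. The pads swing forward as they close: fully open they stand 13 mm farther back than shut.
Start: joints at [-1.317, 0.26, -0.138, 1.173, 0, 1.571], TCP at [0.132, -0.508, 0.231] pointing down, gripper open.
Joint ranges: [-2.78, 2.78], [-0.83, 1.72], [-1.28, 1.37], [-1.9, 2.12], [-1.57, 1.48], [-3.14, 3.14]. Speed limits (rad/s): [2.57, 2.57, 3.14, 3.14, 3.14, 3.14].

## Interface

Orientations are given as a unit quaternion [x, y, z, w].
In Python, from plant import env gives the robot as it stands.
- The arm moves only by the tool drive_tool, never from a script. Its argument "targets" is a list of rows, each a list of 7 numbers: the shift along the world's x, y, z in m, then the turn, a rotation vector about the world's x, y, z in rad, then the gripper's target within -1 to 1 (shut at 1, half-way at 0, fully open at -1). A call has 1 to 20 rows; each row shifts and turns the commanded pose from where the row before left it; what a row does not reach is not made up. A row lasts 1/10 s, in which the tool goes at most 50 mm and 8.59 degrees, less where a joint would pass 70% of its speed; a pose out of reach is approached as far as the arm can. A call with a gripper value outside its range is refused whole. The fingers move at their own pace and stop on an object; "squeeze" is the grip in N (left out, the last holds). Time passes only in rows, so rows that do not move let the fingers close. It gives the time, the measured TCP pose, the force and the opening at its end, in the units of the state.
- env.get_obs(): the state, without advancing time (a new reading comes with each control period).
- env.get_image(name): name is "scene" or "top" or "wrist"; returns the picture (384x512x3 uint8, red, green, blue); there is no depth.
- env.camera_model(name): a dict with "mtx" (3x3 intrinsics, pixels), "rvec" (rotation vector, rad) and "tvec" (3), from world to camera coordinates, as OpenCV has them; the wrist camera has in their place "tool_from_camera" (4x4, takes a point from camera to tool coordinates, whose origin is the TCP and whose axes are the flange's). Camera axes: x right, y down, z forward; pixel columns grow to the right and rows downward; lengths in m; the calibration is good to about 2 mm. A picture is of the moment at which its call begins: read the wrist's pose just before it. camera_model takes no time and is no camera call.
- env.hand_in(): hands the job in, once; it reports no verdict.
Trained networks look in the newest picture that a camera, given by its name, has taken for a name from the list of things; names that differ only in an ending like _2 or _b are one class to them, and where a whole thing is asked for, a point or a joint stands for the part that bears it (a point fixed in the world has none). Each returns a list of dicts, best first, with "conf" (0 to 1); they miss things now and then, are a little off and sometimes report something else, mostly with a low value. They report only what shows in the picture. A call takes as long as a camera call. They do not tell look-alikes from the thing itself.
- env.find_in(label, camera): "bbox" ([left, top, right, bottom] in pixels, round what is visible of it).
- env.pinpoint(label, camera): "pixel" ([column, row] in pixels: a listed point, or the origin of a listed thing).
The state is a dict: "t": time; "joint_positions": joint angles; "dq": joint speeds; "effort": joint torques, N m; "tool_pos": TCP position; "tcp_rot": TCP orientation; "wrist_force": force on the tool from outside, world axes, zero at the start; "moment": the same for the moment, N m; "opening": finger opening in m.
Only numpy, scipy, OpenCV 4.12 (cv2) and the standard library are available. Lean on these libraries where they do the work, as an engineer would, in place of code of your own. Each camera call takes 0.05 s, during which the arm holds its last target.

## Working session

There is one attempt and no reset: what is moved stays moved. The work goes in short steps, Python scripts to look and compute and a tool call to move; the robot and the scene stay as the last step left them, time stands still between calls to the robot, and variables do not carry over. Pictures are saved under pics/ and viewed, and the job is handed in when it is done.

Besides the shell and the picture viewer there is one more tool, called after "Request:" as name(argument=value, ...), one argument or row to a line, values as JSON. drive_tool: Moves the arm, as the interface text tells. Its arguments: {"type":"object","properties":{"targets":{"type":"array"},"squeeze":{"type":"number"}},"required":["targets"]}

```bash
mkdir -p pics; ls; cat > h.py <<'E'
import numpy as np,cv2
from plant import env
from scipy.spatial.transform import Rotation as R
def cam(n):
    m=env.camera_model(n); K=np.array(m["mtx"],float)
    if n=="wrist":
        o=env.get_obs(); T=np.eye(4);T[:3,:3]=R.from_quat(o["tcp_rot"]).as_matrix();T[:3,3]=o["tool_pos"]
        W=T@np.array(m["tool_from_camera"]); return K,W[:3,:3],W[:3,3]
    Rm=cv2.Rodrigues(np.array(m["rvec"],float))[0]; return K,Rm.T,-Rm.T@np.array(m["tvec"],float).ravel()
def ray(n,px):
    K,Rw,c=cam(n); d=Rw@np.linalg.inv(K)@np.array([px[0],px[1],1.0]); return c,d/np.linalg.norm(d)
def at_z(n,px,z):
    c,d=ray(n,px); return c+d*(z-c[2])/d[2]
def tri(a,pa,b,pb):
    c1,d1=ray(a,pa);c2,d2=ray(b,pb)
    s=np.linalg.lstsq(np.stack([d1,-d2],1),c2-c1,rcond=None)[0]
    p,q=c1+s[0]*d1,c2+s[1]*d2; return (p+q)/2,np.linalg.norm(p-q)
def proj(n,P):
    K,Rw,c=cam(n); q=(Rw.T@(np.atleast_2d(P)-c).T); u=K@q; return (u[:2]/u[2]).T
def save(n,f):
    im=env.get_image(n); cv2.imwrite(f"pics/{f}.png",cv2.cvtColor(im,cv2.COLOR_RGB2BGR)); return im
E
cat > a.py <<'E'
from h import *
for n in ("scene","top"):
    save(n,n+"1")
    print(n,cam(n)[2])
    for l in ("tackle_box","drawer_front","pawl_tip","tumbler_center","coaster","bottle","chassis","scoop","separator"):
        print(l,[(np.round(d["pixel"],1).tolist(),round(d["conf"],2)) for d in env.pinpoint(l,n)][:5])
print(env.get_obs())
E
python3 a.py
```

```text
pics
scene [1.00124243 0.67718167 0.73807328]
tackle_box [([323.5, 340.7], 0.96), ([276.1, 180.1], 0.48)]
drawer_front [([290.5, 233.0], 0.63)]
pawl_tip [([360.7, 213.8], 0.7), ([188.5, 222.5], 0.52)]
tumbler_center [([193.3, 266.9], 0.77), ([235.3, 239.0], 0.76), ([284.9, 243.6], 0.64)]
coaster [([276.7, 179.9], 0.71), ([302.1, 210.2], 0.71)]
bottle [([247.0, 199.1], 0.72)]
chassis [([220.7, 170.0], 0.65), ([326.9, 338.7], 0.17)]
scoop [([188.0, 222.7], 0.73), ([360.6, 213.9], 0.61)]
separator [([352.7, 304.7], 0.84)]
top [ 0.42742988 -0.05695344  1.08962131]
tackle_box [([143.7, 184.9], 0.57)]
drawer_front [([230.2, 195.9], 0.93)]
pawl_tip [([160.9, 227.3], 0.82), ([337.9, 212.3], 0.39)]
tumbler_center [([268.9, 164.8], 0.84), ([203.3, 173.4], 0.8), ([244.5, 116.8], 0.55)]
coaster [([355.7, 262.5], 0.97), ([291.6, 257.1], 0.84), ([338.2, 209.4], 0.32)]
bottle [([337.8, 208.5], 0.69)]
chassis [([401.3, 213.0], 0.93)]
scoop [([326.8, 144.0], 0.89)]
separator [([108.3, 180.0], 0.96)]
{'t': 1.0, 'joint_positions': array([-1.31699053e+00,  2.59976364e-01, -1.38099619e-01,  1.17272719e+00,
       -1.46224631e-05,  1.57077452e+00]), 'dq': array([ 0.00093991,  0.00095876, -0.00013289,  0.00012483,  0.00111423,
       -0.0004152 ]), 'effort': array([-3.83137143e-03, -4.05617237e+01,  2.54242247e+01,  8.43642101e-04,
       -2.67278101e-04,  2.46019376e-06]), 'tool_pos': array([ 0.13181215, -0.50816146,  0.23131687]), 'tcp_rot': array([ 9.91957248e-01,  1.26573371e-01, -7.68560755e-06, -2.47000774e-06]), 'wrist_force': array([1.12933202, 0.1196538 , 0.55131886]), 'moment': array([-0.04279132, -0.03851558,  0.05069064]), 'opening': 0.08529848404140129}
```

View pics/scene1.png

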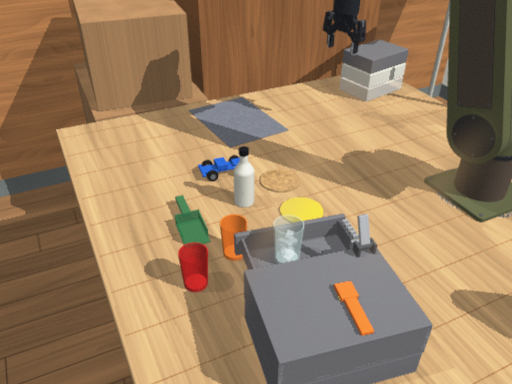

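View pics/top1.png

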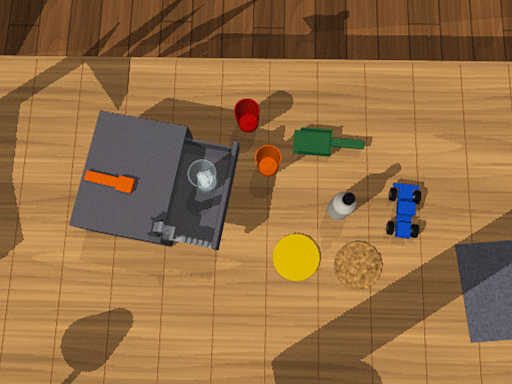

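The clear tumbler is at scene (287,240) and top (203,174). The cork coaster is at scene (278,180) and top (357,265). The pawl lever is at scene (362,230) and top (162,228). The red and orange cups and the yellow disc are decoys.

```bash
cat > b.py <<'E'
from h import *
for l,a,b in (("tumbler",[284.9,243.6],[203.3,173.4]),("pawl",[360.7,213.8],[160.9,227.3]),("front",[290.5,233],[230.2,195.9]),("coaster",[276.7,179.9],[355.7,262.5]),("sep",[352.7,304.7],[108.3,180.0]),("box",[323.5,340.7],[143.7,184.9]),("bottle",[247,199.1],[337.8,208.5])):
    print(l,*tri("scene",a,"top",b), )
print("coaster z",at_z("top",[357,264],.003),at_z("scene",[278,180.5],.003))
# box top corners at z=.13 from top picture, rough
for p in ([102,111],[187,126],[71,226],[158,243]): print(p,at_z("top",p,.13))
for p in ([238,143],[218,249],[234,142],[214,248]): print("front",p,at_z("top",p,.121))
E
python3 b.py
python3 - <<'E'
import cv2
a=cv2.imread('pics/top1.png')[90:300,60:400];cv2.imwrite('pics/topc.png',cv2.resize(a[:,:200],None,fx=3.8,fy=2.85*1.0 if 0 else 2.8,interpolation=2))
a=cv2.imread('pics/scene1.png')[190:390,220:430];cv2.imwrite('pics/scenec.png',cv2.resize(a,None,fx=3,fy=3,interpolation=2)[:600])
E
```

```text
tumbler [0.64466207 0.08001273 0.12409153] 0.0005318988771650147
pawl [0.52121905 0.14471382 0.20123892] 0.006038270832953703
front [0.60080088 0.02386968 0.0924044 ] 0.003744047007744171
coaster [ 0.469505   -0.26790446  0.01002857] 0.00793504133667686
sep [0.62465335 0.27720184 0.14098559] 0.003889257722264409
box [0.64136558 0.23712245 0.00960886] 0.003980461999861287
bottle [ 0.58797264 -0.22340979  0.01344284] 0.0067449699661540135
coaster z [ 0.46312359 -0.26987011  0.003     ] [ 0.46537875 -0.27582903  0.003     ]
[102, 111] [0.78072836 0.30939222 0.13      ]
[187, 126] [0.74908327 0.11940913 0.13      ]
[71, 226] [0.52520164 0.35300793 0.13      ]
[158, 243] [0.49338199 0.16702229 0.13      ]
front [238, 143] [0.71501626 0.00727698 0.121     ]
front [218, 249] [0.48409278 0.04234763 0.121     ]
front [234, 142] [0.71714233 0.0161009  0.121     ]
front [214, 248] [0.4859972  0.05081133 0.121     ]
```

View pics/topc.png

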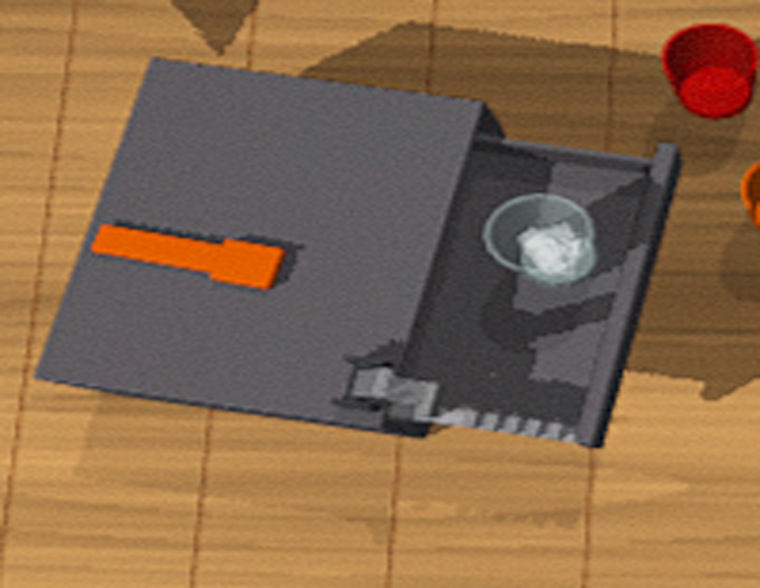

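View pics/scenec.png

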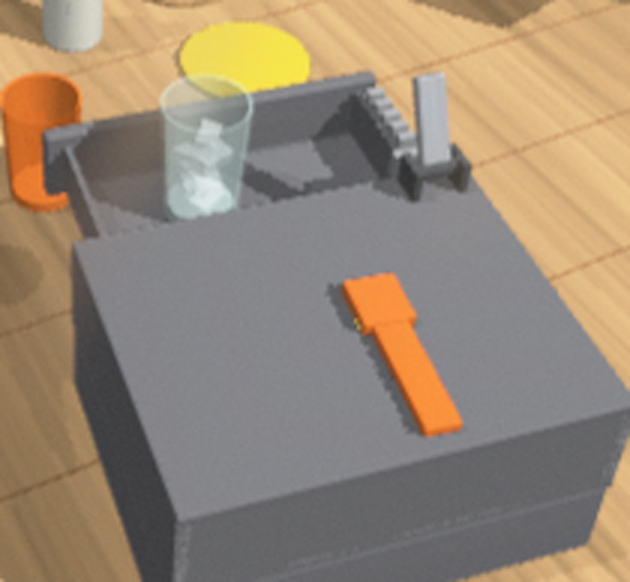

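Request:
drive_tool(
  targets=[
    [0.012,0.014,0.002,0,0,0.026,-1],
    [0.02,0.022,0.002,0,0,0.05,-1],
    [0.027,0.031,0.002,0,0,0.06,-1],
    [0.027,0.031,0.002,0,0,0.06,-1],
    [0.027,0.031,0.002,0,0,0.06,-1],
    [0.027,0.031,0.002,0,0,0.06,-1],
    [0.027,0.031,0.002,0,0,0.06,-1],
    [0.027,0.031,0.002,0,0,0.06,-1],
    [0.027,0.031,0.002,0,0,0.06,-1],
    [0.027,0.031,0.002,0,0,0.06,-1],
    [0.027,0.031,0.002,0,0,0.06,-1],
    [0.027,0.031,0.002,0,0,0.06,-1],
    [0.027,0.031,0.001,0,0,0.06,-1],
    [0.027,0.031,0.001,0,0,0.06,-1],
    [0.027,0.031,0.001,0,0,0.06,-1],
    [0.027,0.031,0.001,0,0,0.06,-1],
    [0.027,0.031,0.001,0,0,0.06,-1],
    [0.027,0.031,0.001,0,0,0.06,-1],
    [0.028,0.03,0.001,0,0,0.06,-1],
    [0.021,0.026,0,0,0,0.058,-1],
  ],
)

```text
t: 3.0
tool_pos: [0.6456, 0.0827, 0.2624]
tcp_rot: [0.761, 0.649, 0.0, -0.0]
wrist_force: [0.4, -1.1, 1.0]
opening: 0.0857
```

```bash
cat > c.py <<'E'
from h import *
import sys
f=sys.argv[1]
for i in range(1):
    K,Rw,c=cam("wrist"); save("wrist",f)
print(env.get_obs()["tool_pos"],R.from_quat(env.get_obs()["tcp_rot"]).as_matrix().round(3).tolist(),"cam",c)
for d in env.pinpoint("tumbler_center","wrist"): print(d, at_z("wrist",d["pixel"],.121))
E
python3 c.py w1
```

```text
[0.64837148 0.0867845  0.26127843] [[0.153, 0.988, 0.002], [0.988, -0.153, 0.004], [0.004, 0.002, -1.0]] cam [0.65767018 0.15178586 0.405168  ]
{'pixel': [379.9, 216.2], 'conf': 0.81} [0.77230253 0.02589558 0.121     ]
{'pixel': [248.8, 188.9], 'conf': 0.8} [0.64186221 0.07649253 0.121     ]
{'pixel': [303.1, 258.6], 'conf': 0.64} [ 0.6877534  -0.01073146  0.121     ]
```

View pics/w1.png

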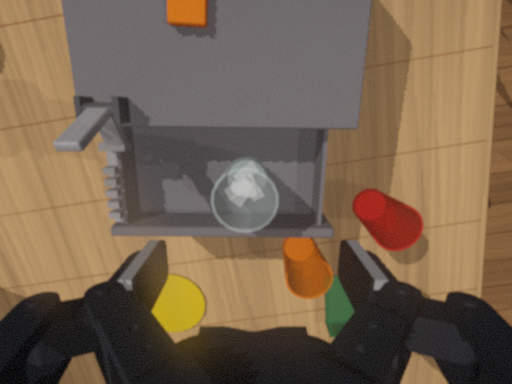

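```bash
python3 - <<'E'
from h import *
o=env.get_obs();print(o["t"],o["tool_pos"],o["joint_positions"])
for d in env.pinpoint("pawl_tip","wrist"):print(d,at_z("wrist",d["pixel"],.198))
E
```

```text
3.1 [0.64643721 0.08436145 0.26118447] [1.28997006e-01 4.79274465e-01 2.74822938e-01 1.36585441e+00
 1.57032642e-03 1.85685016e+00]
{'pixel': [66.6, 144.2], 'conf': 0.6} [0.5224474  0.14831442 0.198     ]
```

```bash
cat > d.py <<'E'
from h import *
save("wrist","w2")
for d in env.pinpoint("tumbler_center","wrist"): print(d, at_z("wrist",d["pixel"],.121))
print(env.find_in("tumbler_center","wrist"))
o=env.get_obs();print(o["t"],o["tool_pos"])
print(at_z("wrist",[245,200],.166),at_z("wrist",[65,144],.198))
E
python3 d.py
```

```text
{'pixel': [303.8, 260.3], 'conf': 0.97} [ 0.68506396 -0.01823061  0.121     ]
{'pixel': [383.1, 216.0], 'conf': 0.88} [0.77282971 0.02006576 0.121     ]
[{'bbox': [211.4, 157.8, 280.0, 231.5], 'conf': 0.96}, {'bbox': [280.9, 237.8, 330.3, 298.5], 'conf': 0.77}, {'bbox': [351.3, 187.7, 426.4, 250.7], 'conf': 0.57}]
3.3 [0.64376704 0.07964327 0.26240303]
[0.63674207 0.07414645 0.166     ] [0.51979773 0.14627431 0.198     ]
```

```bash
python3 -c "
import cv2
a=cv2.imread('pics/w2.png')[80:260,40:360];cv2.imwrite('pics/w2c.png',cv2.resize(a,None,fx=2.5,fy=2.5,interpolation=2))"
```

```text
(no output)
```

View pics/w2c.png

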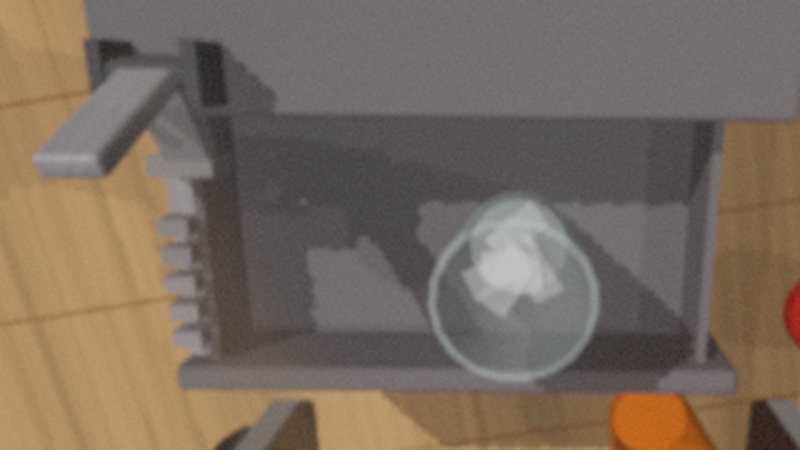

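```bash
python3 - <<'E'
from h import *
print(at_z("top",[202,175],.166),at_z("top",[202,173.5],.166), at_z("scene",[288.7,224],.166),at_z("scene",[288.3,258],.076), tri("scene",[288.7,224],"top",[202,174]))
P=[[0.641,0.077,.166],[.641,.077,.076]]
for n in("top","scene","wrist"):print(n,proj(n,P))
# box edge in wrist
print(at_z("wrist",[74,126],.13),at_z("wrist",[328,127],.13),at_z("wrist",[113,231],.121),at_z("wrist",[332,231],.121))
E
```

```text
[0.6320211  0.07645673 0.166     ] [0.63518515 0.07659774 0.166     ] [0.63537819 0.07491015 0.166     ] [0.63128728 0.07468212 0.076     ] (array([0.63486652, 0.07594339, 0.16634406]), np.float64(0.0019627299050930525))
top [[201.93082682 170.74712257]
 [207.29276544 179.83939893]]
scene [[286.64057234 225.43765536]
 [284.62465005 260.1616573 ]]
wrist [[249.28678979 196.1422213 ]
 [250.34219654 173.47839894]]
[0.488935   0.16002101 0.13      ] [0.72208659 0.12064606 0.13      ] [0.4880769  0.04869229 0.121     ] [0.71859055 0.01091929 0.121     ]
```

Request:
drive_tool(
  targets=[
    [-0.004,-0.002,0,0,0,0,-1],
    [-0.004,-0.003,0,0,0,0,-1],
    [0,0,-0.015,0,0,0,-1],
    [0,0,-0.02,0,0,0,-1],
    [0,0,-0.02,0,0,0,-1],
    [0,0,-0.02,0,0,0,-1],
    [0,0,-0.02,0,0,0,-1],
    [0,0,-0.02,0,0,0,-1],
    [0,0,-0.02,0,0,0,-1],
    [0,0,-0.015,0,0,0,-1],
    [0,0,0,0,0,0,-1],
    [0,0,0,0,0,0,-1],
  ],
)

```text
t: 4.5
tool_pos: [0.6364, 0.0742, 0.1128]
tcp_rot: [0.763, 0.647, -0.0, -0.0]
wrist_force: [-0.5, -0.5, 0.5]
opening: 0.0857
```

```bash
python3 - <<'E'
from h import *
save("wrist","w3");save("scene","s3")
print(env.get_obs()["tool_pos"],R.from_quat(env.get_obs()["tcp_rot"]).as_matrix().round(3).tolist())
E
```

```text
[0.63748565 0.07455688 0.11375902] [[0.163, 0.987, 0.002], [0.987, -0.163, 0.0], [0.001, 0.002, -1.0]]
```

View pics/w3.png

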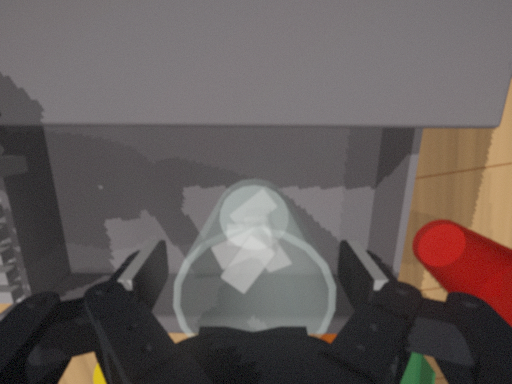

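View pics/s3.png

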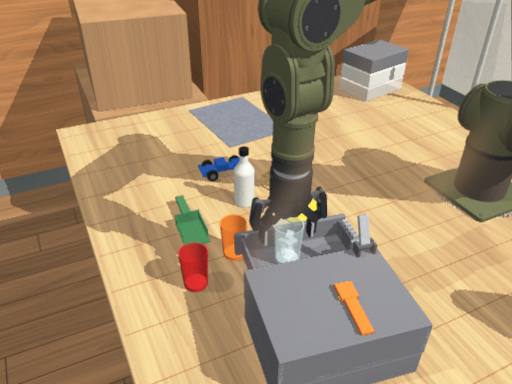

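The fingers straddle the tumbler evenly: the rim spans columns 175–335, between pads at about 150 and 360. I'll check the fore-aft position next.

```bash
python3 - <<'E'
from h import *
for dy in(-.01,0,.01): print(proj("wrist",[[.636+.16*dy,.075+dy,.166],[.636+.16*dy,.075+dy,.076]]))
print(at_z("wrist",[255,293],.166),at_z("wrist",[254,218],.078))
E
```

```text
[[246.54677355 328.66698383]
 [249.17129585 231.30485707]]
[[246.24084938 305.88618209]
 [249.04085094 217.30852404]]
[[245.9182676  281.8649622 ]
 [248.90653343 202.89667212]]
[0.64006854 0.07990114 0.166     ] [0.63930235 0.0747438  0.078     ]
```

Request:
drive_tool(
  targets=[
    [0.002,0.002,0,0,0,0,-0.5],
    [0,0,0,0,0,0,0],
    [0,0,0,0,0,0,0.5],
    [0,0,0,0,0,0,1],
    [0,0,0,0,0,0,1],
    [0,0,0,0,0,0,1],
    [0,0,0,0,0,0,1],
    [0,0,0,0,0,0,1],
    [0,0,0,0,0,0,1],
    [0,0,0,0,0,0,1],
  ],
  squeeze=35,
)

```text
t: 5.6
tool_pos: [0.6394, 0.0771, 0.1137]
tcp_rot: [0.762, 0.647, 0.001, 0.0]
wrist_force: [-1.3, -0.5, 5.5]
opening: 0.0582
```

Request:
drive_tool(
  targets=[
    [0,0,0.004,0,0,0,1],
    [0,0,0.008,0,0,0,1],
    [0,0,0.012,0,0,0,1],
    [0,0,0.015,0,0,0,1],
    [0,0,0.015,0,0,0,1],
    [0,0,0.015,0,0,0,1],
    [0,0,0.015,0,0,0,1],
    [0,0,0.015,0,0,0,1],
    [0,0,0.015,0,0,0,1],
    [0,0,0.015,0,0,0,1],
    [0,0,0.011,0,0,0,1],
    [0,0,0.005,0,0,0,1],
    [0,0,0,0,0,0,1],
    [0,0,0,0,0,0,1],
  ],
)

```text
t: 7.0
tool_pos: [0.6385, 0.0768, 0.2567]
tcp_rot: [0.762, 0.647, -0.0, -0.0]
wrist_force: [0.0, 0.1, -3.2]
opening: 0.0585
```

```bash
python3 - <<'E'
from h import *
save("wrist","w4");save("scene","s4")
o=env.get_obs();print(o["tool_pos"],o["opening"],o["wrist_force"],R.from_quat(o["tcp_rot"]).as_matrix().round(3).tolist())
E
```

```text
[0.63830603 0.07674345 0.25629414] 0.05794344791735635 [ 0.07712745 -0.361052   -3.70529266] [[0.162, 0.987, -0.002], [0.987, -0.162, -0.0], [-0.001, -0.002, -1.0]]
```

View pics/w4.png

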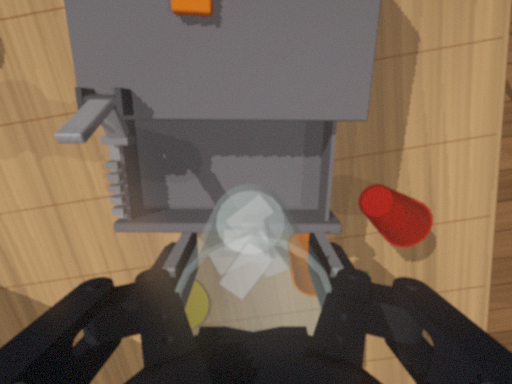

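View pics/s4.png

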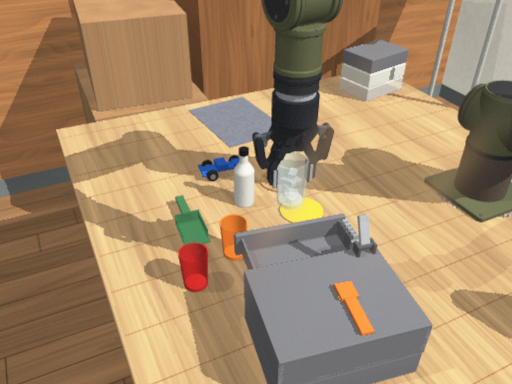

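Request:
drive_tool(
  targets=[
    [-0.003,-0.006,0,0,0,0,1],
    [-0.006,-0.012,0,0,0,0,1],
    [-0.009,-0.018,0,0,0,0,1],
    [-0.011,-0.022,0,0,0,0,1],
    [-0.0115,-0.023,0,0,0,0,1],
    [-0.0115,-0.023,0,0,0,0,1],
    [-0.0115,-0.023,0,0,0,0,1],
    [-0.0115,-0.023,0,0,0,0,1],
    [-0.0115,-0.023,0,0,0,0,1],
    [-0.0115,-0.023,0,0,0,0,1],
    [-0.0115,-0.023,0,0,0,0,1],
    [-0.0115,-0.023,0,0,0,0,1],
    [-0.0115,-0.023,0,0,0,0,1],
    [-0.0115,-0.023,0,0,0,0,1],
    [-0.0105,-0.021,0,0,0,0,1],
    [-0.0085,-0.018,0,0,0,0,1],
    [-0.006,-0.012,0,0,0,0,1],
    [-0.0035,-0.01,0,0,0,0,1],
    [0,0,0,0,0,0,1],
    [0,0,0,0,0,0,1],
  ],
)

```text
t: 9.1
tool_pos: [0.4663, -0.2719, 0.2573]
tcp_rot: [0.762, 0.647, 0.0, -0.0]
wrist_force: [0.7, 0.7, -3.1]
opening: 0.058
```

```bash
python3 - <<'E'
from h import *
save("wrist","w5");save("top","t5")
o=env.get_obs();print(o["t"],o["tool_pos"],o["opening"],o["wrist_force"],R.from_quat(o["tcp_rot"]).as_matrix().round(3).tolist())
for d in env.pinpoint("coaster","wrist"):print(d,at_z("wrist",d["pixel"],.0))
for d in env.find_in("coaster","wrist"):print(d)
E
```

```text
9.2 [ 0.46662685 -0.27151726  0.25725305] 0.058142800512800595 [ 0.96134407  0.40625512 -3.51422384] [[0.161, 0.987, 0.0], [0.987, -0.161, 0.0], [0.0, -0.0, -1.0]]
{'pixel': [243.4, 47.5], 'conf': 0.78} [ 0.47877832 -0.12811176  0.        ]
{'pixel': [247.9, 163.4], 'conf': 0.75} [ 0.45984637 -0.27465037  0.        ]
{'bbox': [195.9, 0.7, 289.1, 95.5], 'conf': 0.72}
{'bbox': [208.6, 122.4, 291.5, 191.7], 'conf': 0.57}
```

View pics/w5.png

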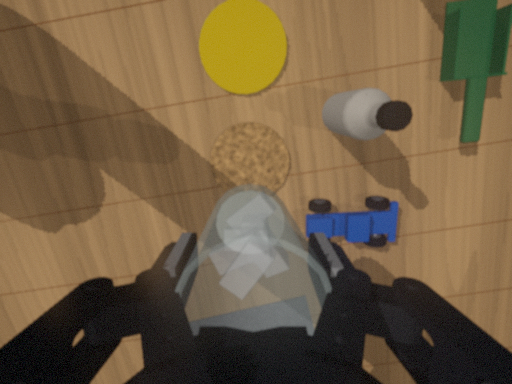

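View pics/t5.png

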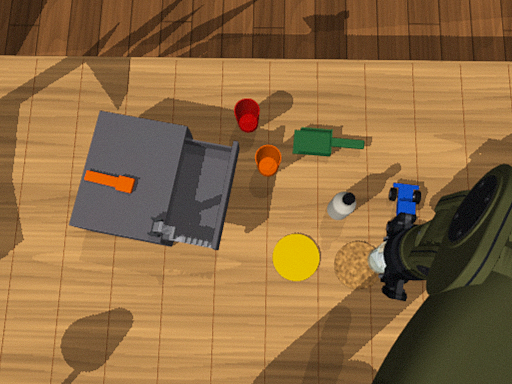

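```bash
python3 - <<'E'
from h import *
print(at_z("wrist",[253,218],.2185)); 
for p in ([308,206],[308,240],[306,218]):print(at_z("wrist",p,.03))
print(at_z("wrist",[325,110],.06),at_z("wrist",[250,161],.005))
E
```

```text
[ 0.46757849 -0.27235923  0.2185    ]
[ 0.53182573 -0.3398312   0.03      ]
[ 0.52635488 -0.38989474  0.03      ]
[ 0.52723781 -0.35665941  0.03      ]
[ 0.55900857 -0.21757649  0.06      ] [ 0.46352764 -0.27091689  0.005     ]
```

Request:
drive_tool(
  targets=[
    [-0.002,0.001,-0.005,0,0,0,1],
    [-0.002,0,-0.01,0,0,0,1],
    [0,0,-0.015,0,0,0,1],
    [0,0,-0.02,0,0,0,1],
    [0,0,-0.02,0,0,0,1],
    [0,0,-0.02,0,0,0,1],
    [0,0,-0.02,0,0,0,1],
    [0,0,-0.02,0,0,0,1],
    [0,0,-0.02,0,0,0,1],
    [0,0,-0.02,0,0,0,1],
    [0,0,-0.015,0,0,0,1],
    [0,0,-0.01,0,0,0,1],
    [0,0,-0.006,0,0,0,1],
    [0,0,-0.004,0,0,0,1],
    [0,0,-0.002,0,0,0,1],
    [0,0,0,0,0,0,1],
    [0,0,0,0,0,0,1],
    [0,0,0,0,0,0,1],
  ],
)

```text
t: 11.1
tool_pos: [0.4628, -0.2714, 0.0508]
tcp_rot: [0.762, 0.647, 0.0, 0.001]
wrist_force: [0.5, -0.1, -3.5]
opening: 0.0582
```

```bash
python3 - <<'E'
from h import *
save("wrist","w6");save("scene","s6")
o=env.get_obs();print(o["t"],o["tool_pos"],o["opening"],o["wrist_force"])
E
python3 -c "
import cv2
a=cv2.imread('pics/s6.png')[100:250,180:380];cv2.imwrite('pics/s6c.png',cv2.resize(a,None,fx=4,fy=4,interpolation=2))"
```

```text
11.2 [ 0.46259357 -0.27134431  0.05070147] 0.05802474743549556 [ 0.74213139 -0.75614549 -3.75954903]
```

View pics/w6.png

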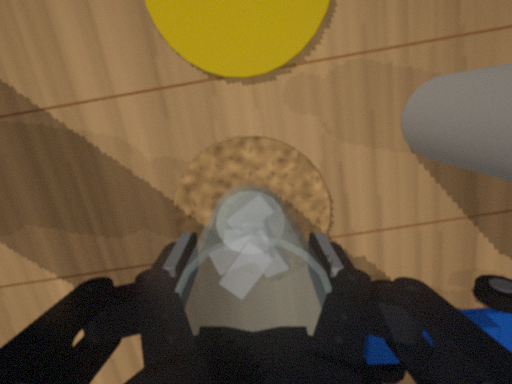

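View pics/s6c.png

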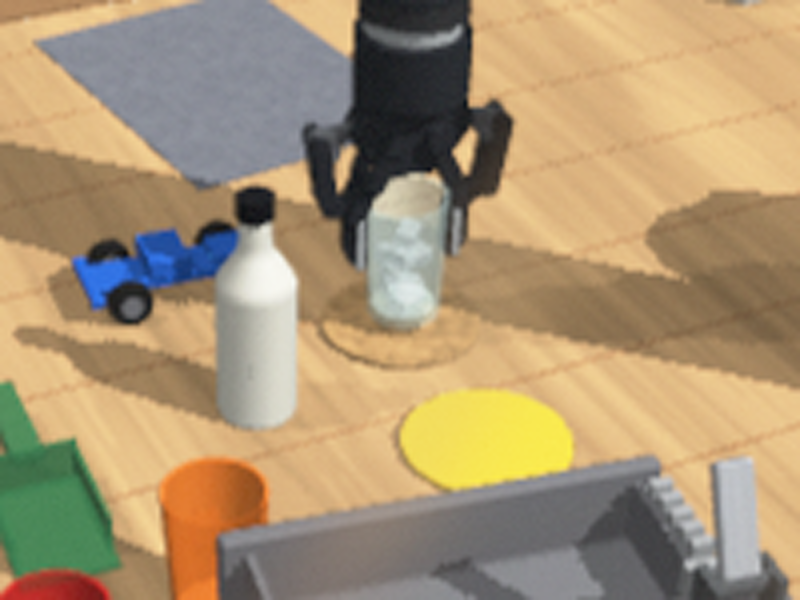

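The coaster circle is centred near (254,212) and the tumbler's foot is at (253,218), so it is centred and a few mm above the cork. I'll creep down until it touches.

Request:
drive_tool(
  targets=[
    [0,0,-0.001,0,0,0,1],
    [0,0,-0.001,0,0,0,1],
    [0,0,-0.001,0,0,0,1],
    [0,0,-0.001,0,0,0,1],
    [0,0,-0.001,0,0,0,1],
    [0,0,0,0,0,0,1],
    [0,0,0,0,0,0,1],
  ],
)

```text
t: 11.9
tool_pos: [0.4623, -0.2711, 0.0452]
tcp_rot: [0.762, 0.647, -0.0, -0.0]
wrist_force: [-0.2, -0.1, -2.6]
opening: 0.0581
```

Request:
drive_tool(
  targets=[
    [0,0,-0.0007,0,0,0,1],
    [0,0,-0.0007,0,0,0,1],
    [0,0,0,0,0,0,1],
    [0,0,0,0,0,0,1],
  ],
)

```text
t: 12.3
tool_pos: [0.4623, -0.2712, 0.0439]
tcp_rot: [0.762, 0.647, -0.0, -0.0]
wrist_force: [0.7, -0.2, -3.9]
opening: 0.0581
```

Request:
drive_tool(
  targets=[
    [0,0,-0.0007,0,0,0,1],
    [0,0,-0.0007,0,0,0,1],
    [0,0,0,0,0,0,1],
    [0,0,0,0,0,0,1],
  ],
)

```text
t: 12.7
tool_pos: [0.4624, -0.2713, 0.0428]
tcp_rot: [0.762, 0.647, 0.0, 0.0]
wrist_force: [-1.1, 0.2, 0.4]
opening: 0.0582
```

Contact: the 3.5 N load is now carried by the coaster. I'll open slowly.

Request:
drive_tool(
  targets=[
    [0,0,0,0,0,0,0.2],
    [0,0,0,0,0,0,0.1],
    [0,0,0,0,0,0,0],
    [0,0,0,0,0,0,-0.2],
    [0,0,0,0,0,0,-0.5],
    [0,0,0,0,0,0,-1],
    [0,0,0,0,0,0,-1],
    [0,0,0,0,0,0,-1],
    [0,0,0,0,0,0,-1],
  ],
)

```text
t: 13.6
tool_pos: [0.4624, -0.2712, 0.0425]
tcp_rot: [0.762, 0.647, 0.0, 0.0]
wrist_force: [0.5, 0.1, 0.3]
opening: 0.0855
```

```bash
python3 - <<'E'
from h import *
save("wrist","w7")
o=env.get_obs();print(o["t"],o["tool_pos"],o["opening"],o["wrist_force"])
E
```

```text
13.65 [ 0.4624037  -0.27120233  0.04247637] 0.0854914059963356 [ 0.00984215 -0.06742717 -1.16871661]
```

View pics/w7.png

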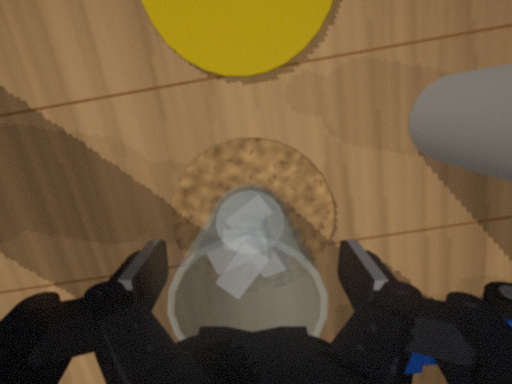

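Request:
drive_tool(
  targets=[
    [0,0,0.004,0,0,0,-1],
    [0,0,0.008,0,0,0,-1],
    [0,0,0.015,0,0,0,-1],
    [0,0,0.02,0,0,0,-1],
    [0,0,0.025,0,0,0,-1],
    [0,0,0.025,0,0,0,-1],
    [0,0,0.025,0,0,0,-1],
    [0,0,0.025,0,0,0,-1],
    [0,0,0.025,0,0,0,-1],
    [0,0,0.025,0,0,0,-1],
    [0,0,0.015,0,0,0,-1],
    [0,0,0.006,0,0,0,-1],
    [0,0,0,0,0,0,-1],
  ],
)

```text
t: 14.95
tool_pos: [0.4627, -0.2714, 0.2617]
tcp_rot: [0.762, 0.647, 0.0, 0.001]
wrist_force: [0.5, 0.2, -0.3]
opening: 0.0857
```

```bash
python3 - <<'E'
from h import *
save("wrist","w8");save("scene","s8")
o=env.get_obs();print(o["t"],o["tool_pos"],o["opening"],o["wrist_force"])
E
```

```text
15.05 [ 0.46191517 -0.27095676  0.25990033] 0.0854401794856781 [-0.55159074 -0.0104009  -0.49711649]
```

View pics/w8.png

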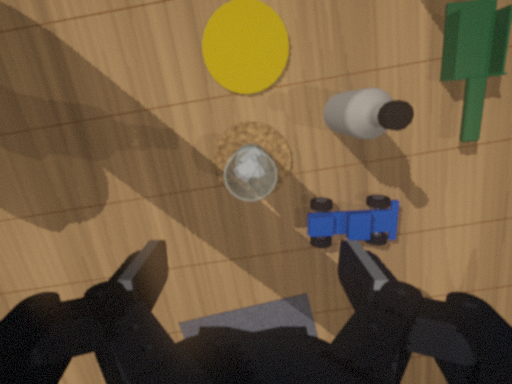

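View pics/s8.png

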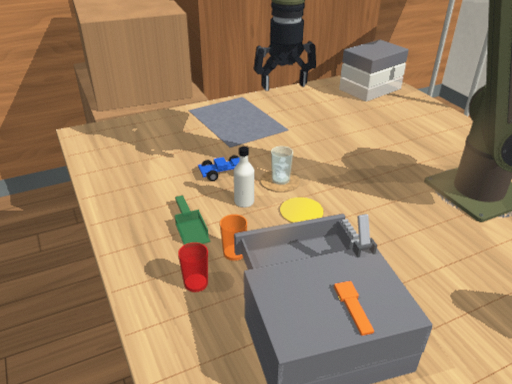

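The tumbler stands upright in the middle of the cork coaster (wrist view, about (250,172)). Next is the pawl, with the fingers shut.

Request:
drive_tool(
  targets=[
    [0.002,0.012,0,0,0,0,1],
    [0.003,0.02,0,0,0,0,1],
    [0.003,0.025,0,0,0,0,1],
    [0.003,0.025,0,0,0,0,1],
    [0.004,0.025,0,0,0,0,1],
    [0.004,0.025,0,0,0,0,1],
    [0.004,0.025,0,0,0,0,1],
    [0.004,0.025,0,0,0,0,1],
    [0.004,0.025,0,0,0,0,1],
    [0.004,0.025,0,0,0,0,1],
    [0.004,0.025,0,0,0,0,1],
    [0.004,0.025,0,0,0,0,1],
    [0.004,0.025,0,0,0,0,1],
    [0.004,0.025,0,0,0,0,1],
    [0,0.02,0,0,0,0,1],
    [0,0.015,0,0,0,0,1],
    [0,0.004,0,0,0,0,1],
    [0,0,0,0,0,0,1],
    [0,0,0,0,0,0,1],
  ],
)

```text
t: 16.95
tool_pos: [0.5131, 0.0993, 0.2603]
tcp_rot: [0.762, 0.647, -0.0, 0.0]
wrist_force: [0.3, 0.8, -0.5]
opening: -0.0002
```

```bash
python3 - <<'E'
from h import *
save("wrist","w9")
o=env.get_obs();print(o["t"],o["tool_pos"],o["opening"],R.from_quat(o["tcp_rot"]).as_matrix().round(3).tolist())
for d in env.pinpoint("pawl_tip","wrist"):print(d,at_z("wrist",d["pixel"],.198))
E
```

```text
17.0 [0.51317123 0.09909095 0.26045118] 0.0001107077313449124 [[0.163, 0.987, -0.0], [0.987, -0.163, -0.0], [-0.0, -0.0, -1.0]]
{'pixel': [252.5, 138.3], 'conf': 0.61} [0.52202505 0.14803902 0.198     ]
```

View pics/w9.png

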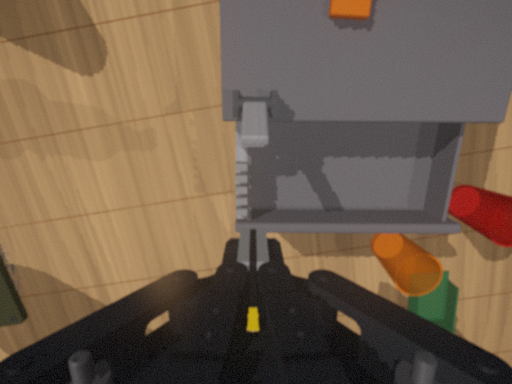

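Request:
drive_tool(
  targets=[
    [0,0,-0.015,0,0,0,1],
    [0,0,-0.02,0,0,0,1],
    [0,0,-0.02,0,0,0,1],
    [0,0,-0.02,0,0,0,1],
    [0,0,-0.01,0,0,0,1],
    [0.001,0.006,0,0,0,0,1],
    [0.0013,0.008,0,0,0,0,1],
    [0.0013,0.008,0,0,0,0,1],
    [0.0013,0.008,0,0,0,0,1],
    [0.0012,0.007,0,0,0,0,1],
    [0.001,0.006,0,0,0,0,1],
    [0.001,0.006,0,0,0,0,1],
    [0.001,0.006,0,0,0,0,1],
    [0.0008,0.005,0,0,0,0,1],
    [0,0,0,0,0,0,1],
  ],
)

```text
t: 18.55
tool_pos: [0.5233, 0.1607, 0.1754]
tcp_rot: [0.762, 0.647, 0.0, -0.0]
wrist_force: [-0.1, -0.2, 0.3]
opening: -0.0001
```

```bash
python3 - <<'E'
from h import *
save("wrist","w10");save("scene","s10")
o=env.get_obs();print(o["t"],o["tool_pos"],o["wrist_force"])
E
python3 -c "
import cv2
a=cv2.imread('pics/s10.png')[120:300,280:480];cv2.imwrite('pics/s10c.png',cv2.resize(a,None,fx=3.3,fy=3.3,interpolation=2))"
```

```text
18.65 [0.52308675 0.16026308 0.17526073] [ 0.17142638  0.62810752 -0.26292918]
```

View pics/w10.png

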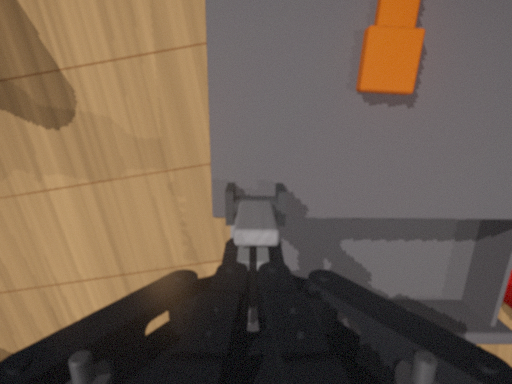

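View pics/s10c.png

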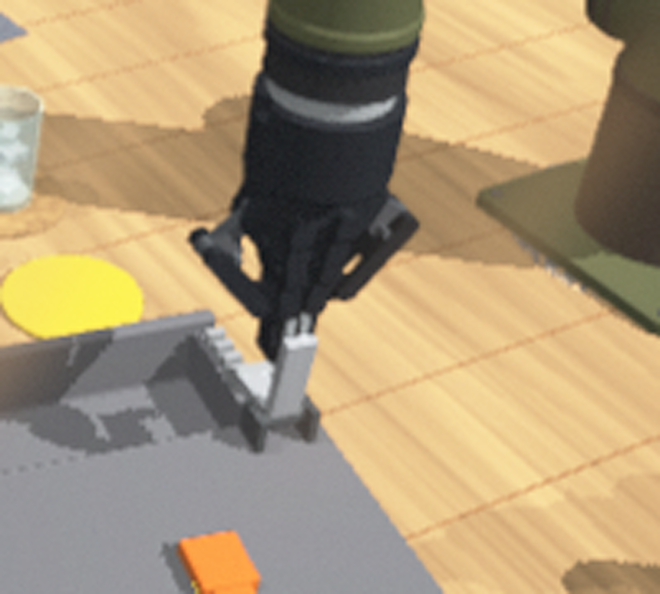

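The lever is pushed nearly upright and follows at low force. I'll keep going.

Request:
drive_tool(
  targets=[
    [0.0007,0.004,0,0,0,0,1],
    [0.0007,0.004,0,0,0,0,1],
    [0.0007,0.004,0,0,0,0,1],
    [0.0005,0.003,0,0,0,0,1],
    [0.0005,0.003,0,0,0,0,1],
    [0,0,0,0,0,0,1],
  ],
)

```text
t: 19.25
tool_pos: [0.5264, 0.1786, 0.1755]
tcp_rot: [0.762, 0.647, 0.0, -0.0]
wrist_force: [0.1, 0.3, 0.1]
opening: -0.0
```

```bash
python3 - <<'E'
from h import *
save("wrist","w11");save("scene","s11")
o=env.get_obs();print(o["t"],o["tool_pos"],o["wrist_force"])
E
python3 -c "
import cv2
a=cv2.imread('pics/s11.png')[120:300,280:480];cv2.imwrite('pics/s11c.png',cv2.resize(a,None,fx=3.3,fy=3.3,interpolation=2))"
```

```text
19.35 [0.52662376 0.17854082 0.1757112 ] [-0.01984379 -0.75576201  0.14514844]
```

View pics/w11.png

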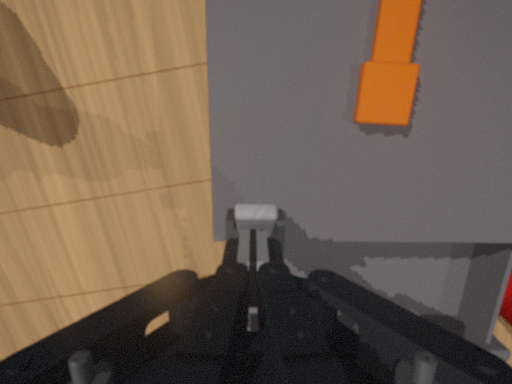

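View pics/s11c.png

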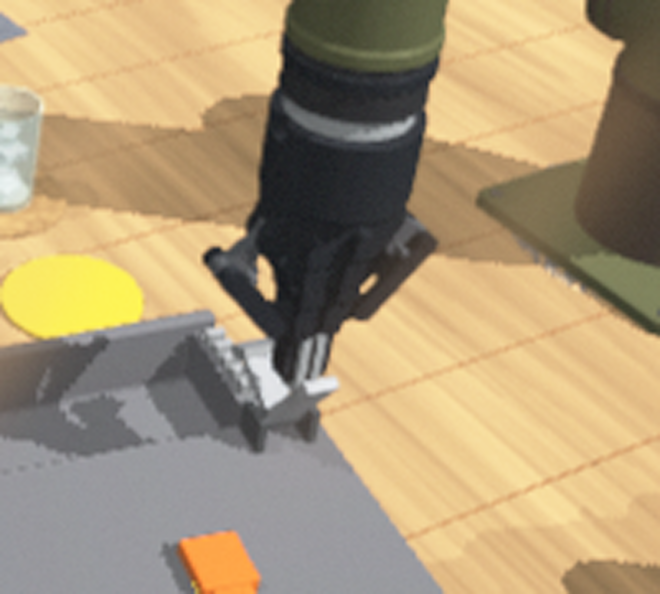

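Request:
drive_tool(
  targets=[
    [0.0003,0.0015,0,0,0,0,1],
    [0.0003,0.0015,0,0,0,0,1],
    [0,0,0,0,0,0,1],
  ],
)

```text
t: 19.65
tool_pos: [0.5268, 0.1799, 0.1755]
tcp_rot: [0.762, 0.647, -0.001, 0.001]
wrist_force: [-0.7, -5.0, 0.7]
opening: 0.0001
```

Request:
drive_tool(
  targets=[
    [-0.001,-0.006,0,0,0,0,1],
    [-0.002,-0.012,0,0,0,0,1],
    [-0.003,-0.02,0.005,0,0,0,1],
    [-0.003,-0.02,0.015,0,0,0,1],
    [-0.004,-0.025,0.02,0,0,0,1],
    [-0.004,-0.025,0.02,0,0,0,1],
    [0,0,0.01,0,0,0,1],
    [0,0,0,0,0,0,1],
  ],
)

```text
t: 20.45
tool_pos: [0.511, 0.0726, 0.2473]
tcp_rot: [0.763, 0.647, 0.002, 0.001]
wrist_force: [0.9, -0.1, 0.0]
opening: -0.0003
```

```bash
python3 - <<'E'
from h import *
save("wrist","w12");save("scene","s12")
o=env.get_obs();print(o["t"],o["tool_pos"],o["wrist_force"])
for n in("wrist","scene"):
  print(n,[(d["pixel"],d["conf"]) for d in env.pinpoint("pawl_tip",n)])
  print(n,[(d["pixel"],d["conf"]) for d in env.pinpoint("drawer_front",n)])
E
python3 -c "
import cv2
a=cv2.imread('pics/s12.png')[150:300,230:430];cv2.imwrite('pics/s12c.png',cv2.resize(a,None,fx=4,fy=4,interpolation=2))"
```

```text
20.55 [0.50997217 0.07328056 0.24520095] [-0.23855689  0.50782643 -0.52456857]
wrist []
wrist [([342.5, 206.2], 0.6)]
scene [([376.7, 239.7], 0.68)]
scene [([290.5, 232.2], 0.72)]
```

View pics/w12.png

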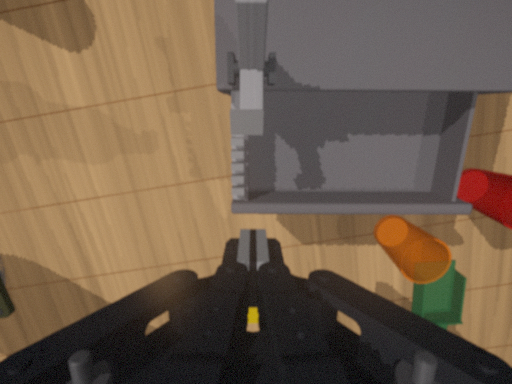

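View pics/s12c.png

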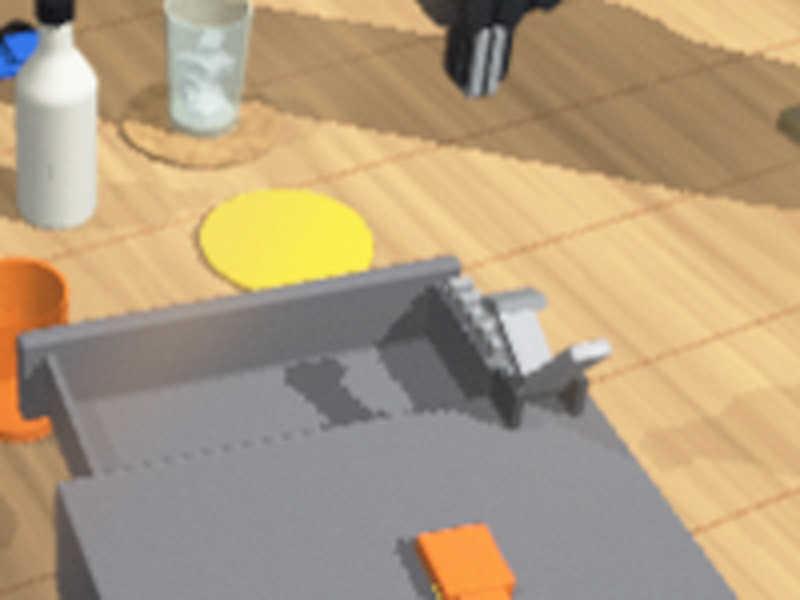

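```bash
python3 - <<'E'
from h import *
ex=np.array([.163,.987,0]);ey=np.array([-.987,.163,0]);P=np.array([.5262,.1755,.145])
for a in (.0,.8,.9,1.0,1.1):
    l=a-.5; t=P+.06*(np.sin(l)*ex+np.cos(l)*np.array([0,0,1])); print(a,proj("scene",t).round(1),t.round(3))
# front geometry from wrist
print("front",at_z("wrist",[233,213],.121),at_z("wrist",[470,213],.121))
print("boxfront",at_z("wrist",[217,91],.13))
E
```

```text
0.0 [[362.8 216.3]] [0.522 0.147 0.198]
0.8 [[375.2 229.9]] [0.529 0.193 0.202]
0.9 [[376.6 232.8]] [0.53  0.199 0.2  ]
1.0 [[377.8 235.9]] [0.531 0.204 0.198]
1.1 [[378.9 239.1]] [0.532 0.209 0.195]
front [0.48619144 0.04821518 0.121     ] [0.71484009 0.01107744 0.121     ]
boxfront [0.49381398 0.16103964 0.13      ]
```

The pawl tip at scene (377–381,238) matches an angle of about 1.05 rad, so the nose is well clear. Next I'll push the drawer.

Request:
drive_tool(
  targets=[
    [0.01,-0.011,0,0,0,0,1],
    [0.015,-0.016,0,0,0,0,1],
    [0.015,-0.017,0,0,0,0,1],
    [0.015,-0.017,0,0,0,0,1],
    [0.015,-0.016,0,0,0,0,1],
    [0.005,-0.006,0,0,0,0,1],
    [0,0,-0.02,0,0,0,1],
    [0,0,-0.025,0,0,0,1],
    [0,0,-0.025,0,0,0,1],
    [0,0,-0.025,0,0,0,1],
    [0,0,-0.025,0,0,0,1],
    [0,0,-0.02,0,0,0,1],
    [0,0,-0.013,0,0,0,1],
    [0,0,0,0,0,0,1],
  ],
)

```text
t: 22.15
tool_pos: [0.5828, -0.01, 0.0901]
tcp_rot: [0.762, 0.647, -0.002, -0.002]
wrist_force: [-1.0, -0.4, 0.0]
opening: 0.0001
```

Request:
drive_tool(
  targets=[
    [0.0008,0.005,0,0,0,0,1],
    [0.0013,0.008,0,0,0,0,1],
    [0.0013,0.008,0,0,0,0,1],
    [0.0008,0.005,0,0,0,0,1],
    [0.0008,0.005,0,0,0,0,1],
    [0.0008,0.005,0,0,0,0,1],
    [0.0008,0.005,0,0,0,0,1],
    [0.0008,0.005,0,0,0,0,1],
    [0,0,0,0,0,0,1],
  ],
)

```text
t: 23.05
tool_pos: [0.5923, 0.0368, 0.0924]
tcp_rot: [0.762, 0.648, 0.0, -0.0]
wrist_force: [0.8, 0.1, -0.2]
opening: -0.0003
```

```bash
python3 - <<'E'
from h import *
save("scene","s13")
o=env.get_obs();print(o["t"],o["tool_pos"],o["wrist_force"])
E
```

```text
23.1 [0.59203477 0.03645007 0.09230783] [ 0.30570026 -0.99229753 -0.08992735]
```

View pics/s13.png

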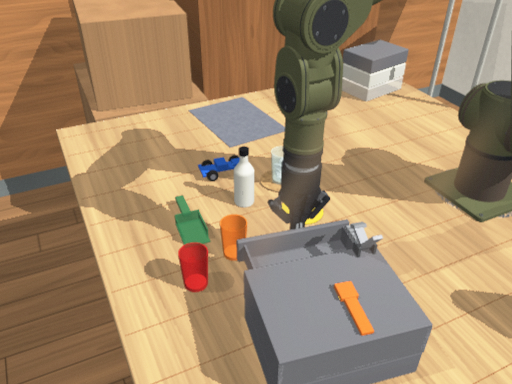

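Request:
drive_tool(
  targets=[
    [0.0008,0.005,0,0,0,0,1],
    [0.0008,0.005,0,0,0,0,1],
    [0.0008,0.005,0,0,0,0,1],
    [0.0008,0.005,0,0,0,0,1],
    [0.0008,0.005,0,0,0,0,1],
    [0.0008,0.005,0,0,0,0,1],
    [0.0008,0.005,0,0,0,0,1],
    [0.0008,0.005,0,0,0,0,1],
    [0.0008,0.005,0,0,0,0,1],
    [0.0008,0.005,0,0,0,0,1],
    [0.0008,0.005,0,0,0,0,1],
    [0,0,0,0,0,0,1],
  ],
)

```text
t: 24.3
tool_pos: [0.6015, 0.092, 0.0927]
tcp_rot: [0.762, 0.648, 0.001, -0.0]
wrist_force: [0.3, -0.1, -0.7]
opening: -0.0001
```

Request:
drive_tool(
  targets=[
    [0.0005,0.003,0,0,0,0,1],
    [0.0005,0.003,0,0,0,0,1],
    [0.0005,0.003,0,0,0,0,1],
    [0.0005,0.003,0,0,0,0,1],
    [0,0,0,0,0,0,1],
  ],
)

```text
t: 24.8
tool_pos: [0.6033, 0.1035, 0.0926]
tcp_rot: [0.762, 0.647, 0.0, -0.0]
wrist_force: [0.2, 0.7, 0.5]
opening: 0.0
```

```bash
python3 - <<'E'
from h import *
save("scene","s14");save("wrist","w14")
o=env.get_obs();print(o["t"],o["tool_pos"],o["wrist_force"])
E
```

```text
24.9 [0.60305794 0.10319617 0.09246467] [-0.17737517 -0.00642301  0.33312457]
```

View pics/s14.png

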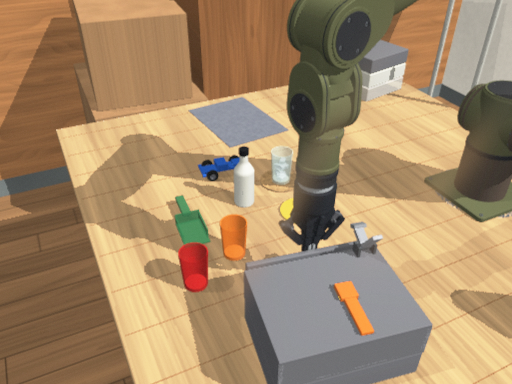

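View pics/w14.png

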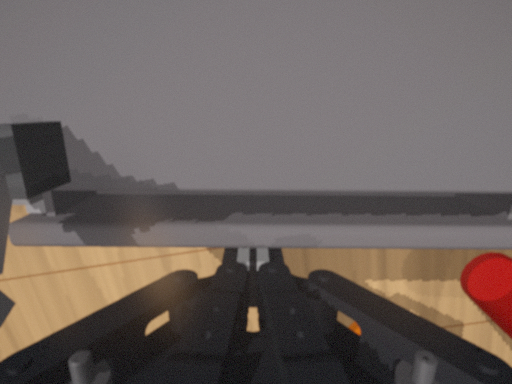

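Request:
drive_tool(
  targets=[
    [0.0003,0.002,0,0,0,0,1],
    [0.0003,0.002,0,0,0,0,1],
    [0.0003,0.002,0,0,0,0,1],
    [0,0,0,0,0,0,1],
  ],
)

```text
t: 25.3
tool_pos: [0.6038, 0.1077, 0.0925]
tcp_rot: [0.763, 0.647, -0.001, 0.001]
wrist_force: [-0.6, -5.1, 0.3]
opening: 0.0001
```

Request:
drive_tool(
  targets=[
    [0.0003,0.0015,0,0,0,0,1],
    [0.0003,0.0015,0,0,0,0,1],
    [0,0,0,0,0,0,1],
  ],
)

```text
t: 25.6
tool_pos: [0.6039, 0.1085, 0.0925]
tcp_rot: [0.763, 0.646, -0.003, 0.002]
wrist_force: [-0.5, -9.5, 2.8]
opening: -0.0
```

Request:
drive_tool(
  targets=[
    [0.0003,0.0015,0,0,0,0,1],
    [0.0003,0.0015,0,0,0,0,1],
    [0,0,0,0,0,0,1],
  ],
)

```text
t: 25.9
tool_pos: [0.6046, 0.1125, 0.0925]
tcp_rot: [0.763, 0.647, -0.002, 0.001]
wrist_force: [-0.1, -5.4, 0.8]
opening: -0.0001
```

```bash
python3 - <<'E'
from h import *
save("wrist","w15")
o=env.get_obs();print(o["t"],o["tool_pos"],o["wrist_force"])
E
```

```text
25.95 [0.60461095 0.11290293 0.09245579] [-0.99988013 -5.01602144  1.73412501]
```

View pics/w15.png

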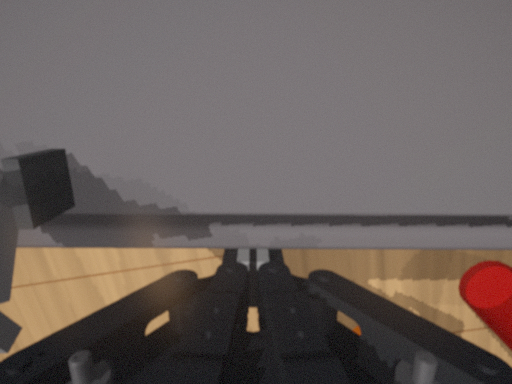

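Request:
drive_tool(
  targets=[
    [0.0003,0.0015,0,0,0,0,1],
    [0.0003,0.0015,0,0,0,0,1],
    [0,0,0,0,0,0,1],
  ],
)

```text
t: 26.25
tool_pos: [0.6059, 0.1185, 0.0925]
tcp_rot: [0.762, 0.647, 0.0, -0.001]
wrist_force: [-0.6, 0.3, -0.1]
opening: -0.0
```

Request:
drive_tool(
  targets=[
    [0.0003,0.0015,0,0,0,0,1],
    [0.0003,0.0015,0,0,0,0,1],
    [0,0,0,0,0,0,1],
    [0,0,0,0,0,0,1],
  ],
)

```text
t: 26.65
tool_pos: [0.6063, 0.1202, 0.0925]
tcp_rot: [0.762, 0.647, -0.001, 0.0]
wrist_force: [-0.6, -4.7, 2.0]
opening: 0.0003
```

```bash
python3 - <<'E'
from h import *
save("wrist","w16")
o=env.get_obs();print(o["t"],o["tool_pos"],o["wrist_force"])
E
```

```text
26.7 [0.60632261 0.12022105 0.09251068] [-0.97920709 -3.51513746  1.55926629]
```

View pics/w16.png

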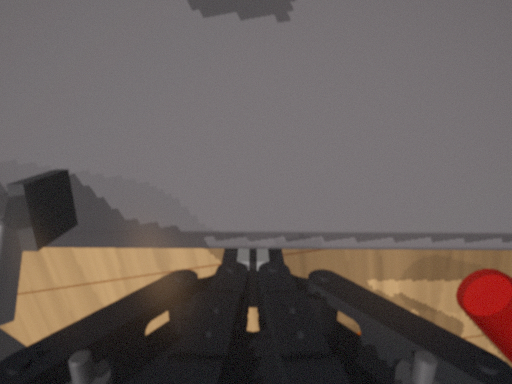

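Request:
drive_tool(
  targets=[
    [0.0003,0.0015,0,0,0,0,1],
    [0.0003,0.0015,0,0,0,0,1],
    [0,0,0,0,0,0,1],
    [0,0,0,0,0,0,1],
  ],
)

```text
t: 27.1
tool_pos: [0.6063, 0.1202, 0.0925]
tcp_rot: [0.763, 0.646, -0.003, 0.002]
wrist_force: [-1.4, -13.1, 4.4]
opening: 0.0001
```

Firm stop with no further travel (13 N). I'll retreat and check.

Request:
drive_tool(
  targets=[
    [-0.0008,-0.005,0,0,0,0,1],
    [-0.0016,-0.01,0,0,0,0,1],
    [-0.003,-0.02,0,0,0,0,1],
    [-0.003,-0.02,0.01,0,0,0,1],
    [-0.003,-0.02,0.025,0,0,0,1],
    [-0.003,-0.02,0.03,0,0,0,1],
    [-0.003,-0.02,0.03,0,0,0,1],
    [-0.003,-0.02,0.03,0,0,0,1],
    [0,0,0.03,0,0,0,1],
    [0,0,0.02,0,0,0,1],
    [0,0,0,0,0,0,1],
    [0,0,0,0,0,0,1],
  ],
)

```text
t: 28.3
tool_pos: [0.5869, -0.0109, 0.2674]
tcp_rot: [0.762, 0.647, 0.001, -0.0]
wrist_force: [0.1, 0.9, -2.1]
opening: 0.0
```

```bash
python3 - <<'E'
from h import *
save("scene","s17");save("wrist","w17");save("top","t17")
o=env.get_obs();print(o["t"],o["tool_pos"],o["wrist_force"])
E
```

```text
28.45 [ 0.58580605 -0.01088749  0.26583282] [ 0.91047314  1.00089472 -1.12530719]
```

View pics/s17.png

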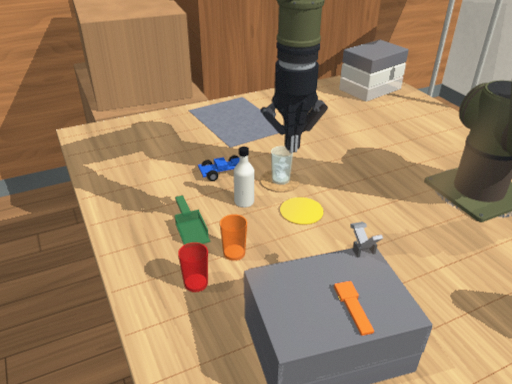

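View pics/w17.png

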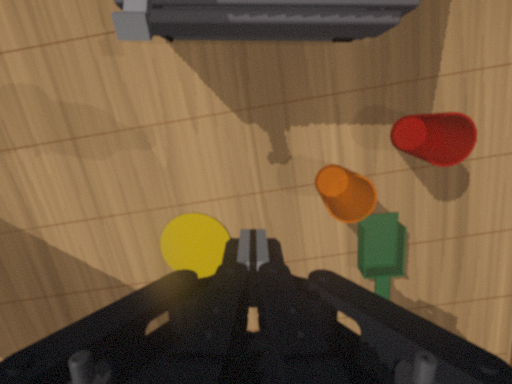

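View pics/t17.png

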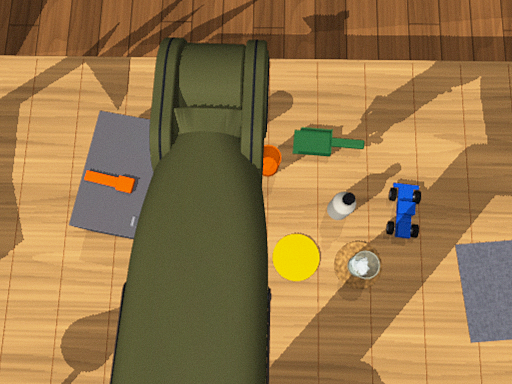

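```bash
python3 - <<'E'
from h import *
print([(d["pixel"],round(d["conf"],2)) for d in env.pinpoint("pawl_tip","scene")],[(d["pixel"],round(d["conf"],2)) for d in env.pinpoint("drawer_front","wrist")])
for l in("bottle","chassis","scoop","separator"): print(l,env.pinpoint(l,"top")[:1])
a=cv2.imread('pics/s17.png')[120:300,230:430];cv2.imwrite('pics/s17c.png',cv2.resize(a,None,fx=3.3,fy=3.3))
E
```

```text
[([377.4, 239.5], 0.62)] [([265.0, 29.1], 0.7)]
bottle [{'pixel': [337.7, 211.4], 'conf': 0.64}]
chassis [{'pixel': [402.6, 213.4], 'conf': 0.56}]
scoop [{'pixel': [325.9, 141.4], 'conf': 0.74}]
separator [{'pixel': [112.6, 179.2], 'conf': 0.72}]
```

View pics/s17c.png

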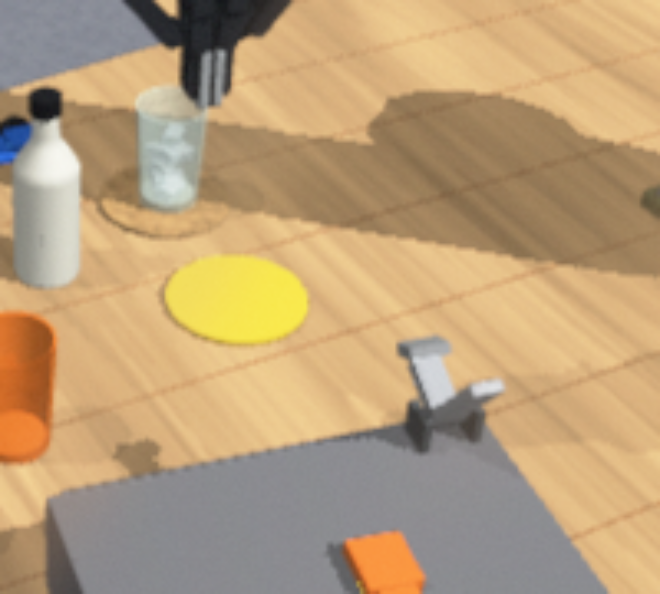

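```bash
python3 -c "
from plant import env
print(env.hand_in())"
```

```text
the job is handed in; nothing more can be done
None
```

The job was handed in at about 28.5 s of the 69 s allowed, with the arm clear of everything.

- **Tumbler:** I lifted the clear tumbler out of the drawer and set it down with a soft contact. It stands upright, close to the middle of the cork coaster.
- **Pawl:** The lever is pushed right back, at an estimated 1.0 to 1.1 rad, so the nose is well above the rack. The last pictures show it still there.
- **Drawer:** I pushed it through the detent hump, felt as up to 9.5 N at the wrist, a bit above the 5 to 6 N given. It then snapped in and came to a hard stop, with no further travel at 13 N. The last pictures show the front closed up against the box, though I could not see its face directly.
- **Bystanders:** The bottle, chassis, scoop and separator look unmoved. Their detected positions changed by 1 to 4 pixels, which I put down to detection noise.

The first network estimate of the tumbler's position was about 1 cm off. I corrected it from the rim seen in three cameras before grasping.

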